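# Set out the nest of mixing cups in their holders

## Robot

A 7-joint arm with a two-finger parallel gripper is mounted at the origin on the work surface; the furniture and walls round the work are solid. World frame = base frame: x ahead of the robot, y to its left, z up, the work surface at z = 0. Lengths are in m, angles in rad, forces in N, time in s.
With the tool pointing down it reaches from about 0.35 to 0.9 m from the base axis. Payload 8.1 kg.
Tool frame: the origin (TCP) lies at the very end of the fingers, on their centre line; the grasp point (between the pads) lies arm.grip_point_offset behind it (arm.grip_point_offset is the distance from the TCP to the grasp point, in m); z points along the fingers, y is the line along which they close (so a half turn about z gives the same grasp; the last joint's range is limited). The gripper opens to 92 mm and grips with 3 to 60 N. Pads are 19 mm wide; open, the fingers measure 130 mm over their backs; the gripper's body (75 mm by 190 mm) begins 47 mm behind the grasp point.
Start: joints at [1.116, 0.434, 0.025, 1.573, -0.012, 1.134, -0.075], TCP at [0.215, -0.587, 0.227] pointing down, gripper open.
Joint ranges: [-2.62, 2.62], [-0.44, 2.09], [-1.27, 1.32], [0.08, 2.57], [-1.32, 4.46], [0.12, 2], [-2.74, 2.74]. Speed limits (rad/s): [2.22, 2.22, 3.01, 3.01, 3.14, 3.14, 3.14].

## Interface

Orientations are given as a rotation vector (axis times angle).
In Python, from cell import arm gives the robot as it stands. The module is installed in compiled form; this text tells all that it offers.
- The arm moves only by the shell command python3 -m creep 'ROWS' [OPENING] [FORCE]. ROWS is JSON, a list of rows, each a list of 6 numbers: the shift along the tool's x, y, z scaled (see below), then the turn, a rotation vector about the tool's x, y, z scaled (see below). A call has 1 to 20 rows; each row shifts and turns the commanded pose from where the row before left it, along the tool's axes as they then stand; what a row does not reach is not made up. The controller multiplies each number of a shift by 0.4 m and each number of a turn by 120 degrees. A row lasts 1/12 s, in which the tool goes at most 41.7 mm and 7.16 degrees, less where a joint would pass 70% of its speed; a pose out of reach is approached as far as the arm can. A call with a number of a shift or a turn outside -1 to 1 is refused whole. A call with a gripper value outside its range is refused whole. OPENING is the closure, from -1 (fully open) to 1 (shut), set as the call begins (- or left out, the last holds). The fingers move at their own pace and stop on an object; FORCE is the grip in N (left out, the last holds). Time passes only in rows, so rows that do not move let the fingers close. It gives the time, the measured TCP pose, the force, the opening and the grip force at its end, in the units of the state.
- arm.observe(): the state, without advancing time (a new reading comes with each control period).
- arm.get_image(name): name is "side" or "top"; returns a dict with "frame" (400x640x3 uint8, red, green, blue), "intrinsics" (3x3 intrinsics, pixels), "rvec" (rotation vector, rad) and "tvec" (3), from world to camera coordinates, as OpenCV has them. Camera axes: x right, y down, z forward; pixel columns grow to the right and rows downward; lengths in m; the calibration is good to about 2 mm. A picture is of the moment at which its call begins. There is no depth.
- arm.sign_off(): hands the job in; it is judged then, once.
The state is a dict: "clock": time; "joints": joint angles; "dq": joint speeds; "joint_efforts": joint torques, N m; "position": TCP position; "ee_rot": TCP orientation; "force": force on the tool from outside, world axes, zero at the start; "ft_torque": the same for the moment, N m; "width": opening from 0.0 (shut) to 1.0 (fully open); "gripper_force": force on a finger pad.
Only numpy, scipy, OpenCV 4.12 (cv2) and the standard library are available. Lean on these libraries where they do the work, as an engineer would, in place of code of your own. Each camera call takes 0.05 s, during which the arm holds its last target. There are 200 camera calls.

## Task

We are about to mix inks: unstack the nest of four white mixing cups and set each cup upright in the wooden no-tip holder bored for its size, right down on the floor of the bore. Leave the two lidded ink jars where they stand.

Things in the scene. Friction and masses are not known exactly. Their poses are not given: they have to be found in the camera images.
- cup_widest: The widest and lowest of four white tumbler-like cups with a thin dark rim, 68 mm across the rim, 62 mm across the foot, 40 mm high (wall 2.5 mm, floor 4 mm, under 0.15 kg). It starts at the bottom of the nest, on the table; each nested cup stands on the floor of the next wider one with about 3 mm play all round, its rim 20 mm higher. Origin: centre of its underside, z up along the cup.
- cup_wide: The second widest of four white tumbler-like cups with a thin dark rim, 56 mm across the rim, 50 mm across the foot, 56 mm high (wall 2.5 mm, floor 4 mm, under 0.15 kg). It starts inside the widest cup; each nested cup stands on the floor of the next wider one with about 3 mm play all round, its rim 20 mm higher. Origin: centre of its underside, z up along the cup.
- cup_narrow: The second narrowest of four white tumbler-like cups with a thin dark rim, 44 mm across the rim, 38 mm across the foot, 72 mm high (wall 2.5 mm, floor 4 mm, under 0.15 kg). It starts inside the second widest cup; each nested cup stands on the floor of the next wider one with about 3 mm play all round, its rim 20 mm higher. Origin: centre of its underside, z up along the cup.
- cup_narrowest: The narrowest and tallest of four white tumbler-like cups with a thin dark rim, 32 mm across the rim, 26 mm across the foot, 88 mm high (wall 2.5 mm, floor 4 mm, under 0.15 kg). It starts innermost, inside the second narrowest cup; each nested cup stands on the floor of the next wider one with about 3 mm play all round, its rim 20 mm higher. Origin: centre of its underside, z up along the cup.
- holder_widest: Round turned holder of light wood, fixed to the table, 96 mm across its foot and 22 mm high, with a flat-floored round bore 70 mm in diameter and 15 mm deep from the top (2 mm stepped lip; cork floor 7 mm above the table): the bore for the widest and lowest cup, 4 mm of play all round its foot. Origin at the centre of its underside, z up.
- holder_wide: Round turned holder of light wood, fixed to the table, 84 mm across its foot and 22 mm high, with a flat-floored round bore 58 mm in diameter and 15 mm deep from the top (2 mm stepped lip; cork floor 7 mm above the table): the bore for the second widest cup, 4 mm of play all round its foot. Origin at the centre of its underside, z up.
- holder_narrow: Round turned holder of light wood, fixed to the table, 72 mm across its foot and 22 mm high, with a flat-floored round bore 46 mm in diameter and 15 mm deep from the top (2 mm stepped lip; cork floor 7 mm above the table): the bore for the second narrowest cup, 4 mm of play all round its foot. Origin at the centre of its underside, z up.
- holder_narrowest: Round turned holder of light wood, fixed to the table, 60 mm across its foot and 22 mm high, with a flat-floored round bore 34 mm in diameter and 15 mm deep from the top (2 mm stepped lip; cork floor 7 mm above the table): the bore for the narrowest and tallest cup, 4 mm of play all round its foot. Origin at the centre of its underside, z up.
- jar_flat: Bystander: small squat glass ink jar with a lid, 52 mm in diameter and 62 mm high, standing loose on the table at the right. (Nearer the robot than this jar a fixed wooden easel, 0.30 m tall, covers x 0.15 to 0.45, y -0.31 to -0.05.) Origin at the centre of its underside.
- jar_broad: Bystander: larger glass ink jar with a lid, 60 mm in diameter and 77 mm high, standing loose on the table to the left of the work. Origin at the centre of its underside.
There are look-alikes about, which are no part of the job. Leave any blue look-alike of the cup_wide alone.

How it is judged:
By the outcome, as a careful person would: the job done as asked, in the order asked, and still so for the second after the job is handed in, with the robot touching nothing.
It also fails if it takes over 99 s, if anything falls off the work surface, if the arm or the gripper's body presses on something with over 40 N, if the wrist force passes 120 N, or if a joint passes its speed limit or range.

## Working session

There is one attempt and no reset: what is moved stays moved. The work goes in short steps, Python scripts to look and compute and a shell command to move; the robot and the scene stay as the last step left them, time stands still between calls to the robot, and variables do not carry over. Pictures are saved under pics/ and viewed, at most 15 in all, crops included, and the job is handed in when it is done.

```bash
mkdir -p pics; cat > h.py <<'E'
import numpy as np, cv2
from cell import arm
def cam(n):
    d=arm.get_image(n); R=cv2.Rodrigues(np.array(d["rvec"],float))[0]
    return d["frame"],np.array(d["intrinsics"]),R,np.array(d["tvec"],float).ravel()
def ray(c,u,v,z):
    f,K,R,t=c; o=-R.T@t; d=R.T@np.linalg.inv(K)@[u,v,1]
    return o+d*(z-o[2])/d[2]
def proj(c,p):
    f,K,R,t=c; q=K@(R@np.array(p)+t); return q[:2]/q[2]
def save(n,img): cv2.imwrite(f"pics/{n}.png",cv2.cvtColor(img,cv2.COLOR_RGB2BGR))
E
python3 - <<'E'
from h import *
for n in("top","side"):
    c=cam(n); save(n+"0",c[0]); print(n,-c[2].T@c[3],c[1][0,0])
s=arm.observe(); print(s, arm.grip_point_offset)
print(cv2.Rodrigues(np.array(s["ee_rot"]))[0].round(3))
E
```

```text
top [0.30453928 0.14681273 1.07079326] 384.89996704537816
side [-0.0170287   1.02519387  0.76161021] 457.7871828997778
{'clock': 0.1, 'joints': array([ 1.11639148,  0.43513892,  0.02497513,  1.5740241 , -0.01159425,
        1.13397785, -0.07510259]), 'dq': array([-0.00111212, -0.0004989 , -0.00032768, -0.00330296, -0.00175193,
        0.00063817, -0.00014286]), 'joint_efforts': array([ 3.82625149e-03, -6.69130683e+01,  9.88336243e-01, -3.15146649e+01,
       -6.05568616e-02,  3.75483383e-02,  3.65514074e-05]), 'position': array([ 0.21515871, -0.58630662,  0.22602544]), 'ee_rot': array([-3.09180313e+00, -5.49421758e-01,  5.90260939e-04]), 'force': array([ 0.94242441, -0.3195081 , -0.02249222]), 'ft_torque': array([ 0.0531342 , -0.01416814,  0.07969183]), 'gripper_force': 0.0, 'width': 0.9960942602202998} 0.0188
[[ 0.939  0.345 -0.001]
 [ 0.345 -0.939  0.001]
 [-0.    -0.001 -1.   ]]
```

View pics/top0.png

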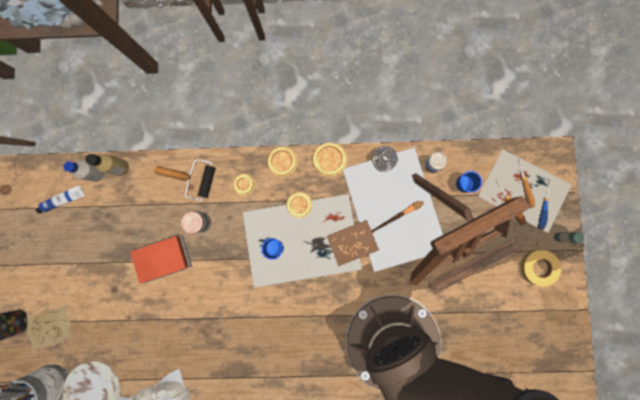

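View pics/side0.png

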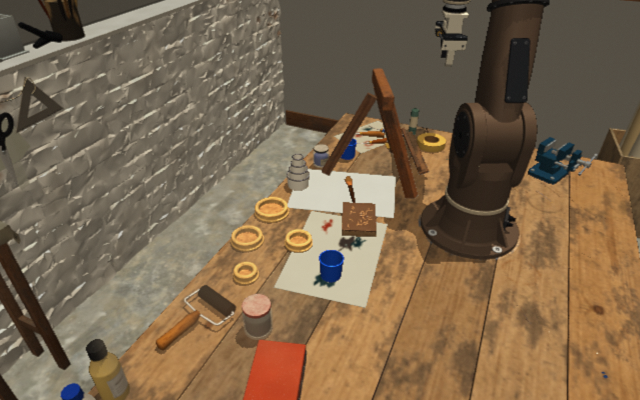

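The top view shows white/grey nest at (385,158). Holder rings are at (330,157), (282,160), (299,204) and (243,184), and the jars at (437,162) and (194,222). Blue cups at (272,248) and (470,182) are decoys: the white nest of four is the one meant. I'll measure these and confirm in a crop.

```bash
python3 - <<'E'
from h import *
c=cam("top"); s=cam("side")
hsv=cv2.cvtColor(c[0],cv2.COLOR_RGB2HSV)
H,S,V=cv2.split(hsv)
m=((H>12)&(H<32)&(S>90)&(V>200)).astype(np.uint8)
m=cv2.morphologyEx(m,cv2.MORPH_CLOSE,np.ones((5,5)))
for k in cv2.findContours(m,cv2.RETR_EXTERNAL,cv2.CHAIN_APPROX_NONE)[0]:
    if cv2.contourArea(k)<150: continue
    (u,v),(a,b),_=cv2.fitEllipse(k)
    p=ray(c,u,v,.02); e=ray(c,u+(a+b)/4,v,.02); print("ring",round(u,1),round(v,1),round(a,1),round(b,1),p.round(4),"dia",2*np.linalg.norm(e-p))
for n,u,v,z in(("nest",385,158,.1),("jarR",437,162,.062),("jarL",194,222,.077)): print(n,ray(c,u,v,z).round(3))
a=cv2.resize(c[0][125:275,170:490],None,fx=2.5,fy=2.5,interpolation=3)
save("top1",a)
b=cv2.resize(s[0][140:200,270:350],None,fx=7,fy=7,interpolation=3); d=cv2.resize(c[0][135:180,355:415],None,fx=9,fy=9,interpolation=3)
w=np.zeros((430,800,3),np.uint8); d=cv2.resize(c[0][140:178,360:408],(400,317),interpolation=3); b=cv2.resize(s[0][145:200,275:325],(390,429),interpolation=3)
w[:317,:400]=d; w[:429,405:795]=b; save("nest",w)
E
```

```text
ring 427.3 299.9 12.5 32.7 [ 0.1129 -0.0945  0.02  ] dia 0.05966741482023701
ring 70.8 289.5 22.4 26.4 [0.1637 0.8701 0.02  ] dia 0.06765534674879577
ring 36.5 284.2 27.3 35.8 [0.1805 0.9659 0.02  ] dia 0.08788284624662726
ring 211.3 296.0 52.6 215.2 [0.137 0.484 0.02 ] dia 0.36238443830461764
ring 510.2 286.3 44.4 106.7 [ 0.1431 -0.3147  0.02  ] dia 0.19776007530237463
ring 299.0 204.0 23.9 25.1 [0.3787 0.2415 0.02  ] dia 0.06724113171965211
ring 153.5 186.3 29.6 40.4 [0.4401 0.6455 0.02  ] dia 0.09832216233633179
ring 199.4 152.4 5.9 49.5 [0.5314 0.5171 0.02  ] dia 0.07801852565806777
ring 281.4 172.5 41.3 133.5 [0.4673 0.2884 0.02  ] dia 0.24182761387022625
nest [0.484 0.012 0.1  ]
jarR [ 0.476 -0.129  0.062]
jarL [0.336 0.511 0.077]
```

View pics/top1.png

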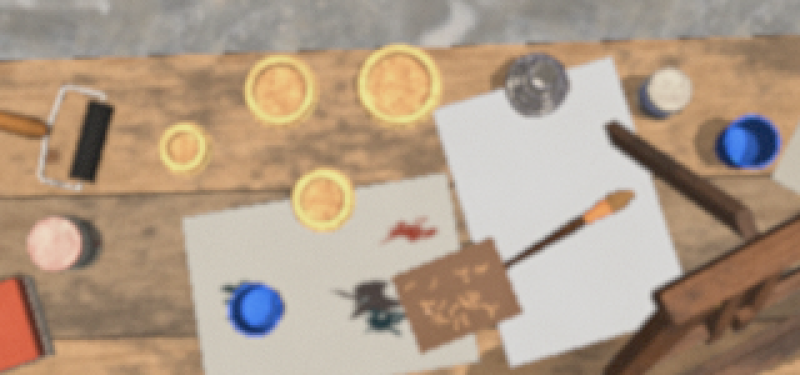

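View pics/nest.png

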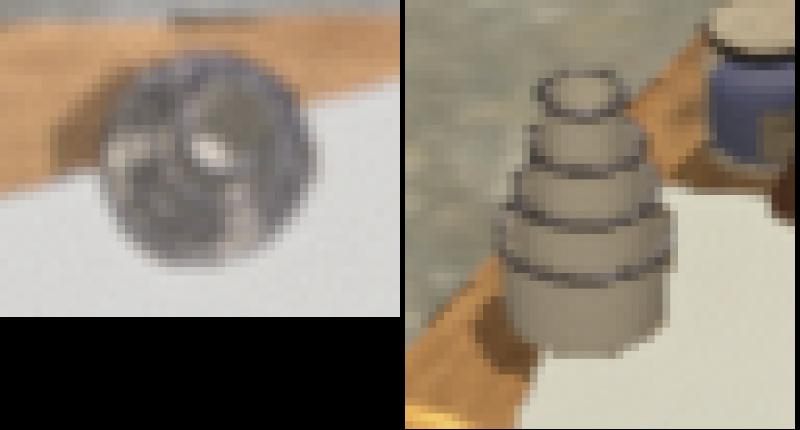

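The crop confirms the white nest of four (three dark rims plus the top one in the side view); its top rim is at about (298,157) in the side view. The blue lidded thing behind it is jar_flat. Next I measure the exact centres.

```bash
cat >> h.py <<'E'
def ringfit(c,u0,v0,d,z):
    # largest bright yellow blob near (u0,v0)
    f=c[0]; r=int(d/2*384.9/1.05*1.5)+4; sub=f[v0-r:v0+r,u0-r:u0+r]
    h,s,v=cv2.split(cv2.cvtColor(sub,cv2.COLOR_RGB2HSV))
    m=((h>18)&(h<34)&(s>60)&(v>195)).astype(np.uint8)
    m=cv2.morphologyEx(m,cv2.MORPH_CLOSE,np.ones((5,5)))
    k=max(cv2.findContours(m,0,1)[0],key=cv2.contourArea)
    (x,y),(a,b),_=cv2.fitEllipse(cv2.convexHull(k)); return x+u0-r,y+v0-r,a,b
E
python3 - <<'E'
from h import *
c=cam("top"); s=cam("side")
for n,u,v,d in(("widest",330,158,.096),("wide",282,161,.084),("narrow",299,204,.072),("narrowest",243,184,.06)):
    x,y,a,b=ringfit(c,u,v,d,.02); p=ray(c,x,y,.022); e=ray(c,x+(a+b)/4,y,.022)
    print(n,round(x,1),round(y,1),round(a,1),round(b,1),p.round(4),"dia",2*np.linalg.norm(e-p), proj(s,p).round(0))
# nest: outline in top
sub=c[0][130:185,350:420]
h,S,v=cv2.split(cv2.cvtColor(sub,cv2.COLOR_RGB2HSV))
m=((v<150)).astype(np.uint8);m=cv2.morphologyEx(m,cv2.MORPH_OPEN,np.ones((5,5)))
k=max(cv2.findContours(m,0,1)[0],key=cv2.contourArea); (x,y),(a,b),_=cv2.fitEllipse(cv2.convexHull(k))
print("nest top",x+350,y+130,a,b,[ray(c,x+350,y+130,z).round(4) for z in(.04,.06)])
print("nest rim side",ray(s,297.6,156.9,.1).round(4))
for cam_,nm in((c,"top"),(s,"side")):
  for z,r in((.1,.016),(.04,.034)):
    P=[proj(cam_,[.482+r*np.cos(t),.012+r*np.sin(t),z]) for t in np.linspace(0,6.28,40)]; print(nm,z,np.min(P,0).round(1),np.max(P,0).round(1))
# side: dark-rim columns per row
g=cv2.cvtColor(s[0],cv2.COLOR_RGB2GRAY)
print(g[150:195:1,284:312])
E
```

```text
widest 329.5 158.5 32.3 33.3 [0.5017 0.1544 0.022 ] dia 0.09039028349602769 [271. 205.]
wide 282.0 160.9 27.8 29.3 [0.4994 0.2859 0.022 ] dia 0.07926292765614093 [247. 234.]
narrow 299.0 204.6 25.1 25.3 [0.3768 0.2414 0.022 ] dia 0.06903293096884586 [299. 236.]
narrowest 243.4 183.9 19.5 21.1 [0.4386 0.3937 0.022 ] dia 0.056372432530105265 [246. 268.]
nest top 381.9895439147949 158.26357078552246 23.28740119934082 30.63083839416504 [array([0.4943, 0.0123, 0.04  ]), array([0.4906, 0.0149, 0.06  ])]
nest rim side [0.4898 0.0102 0.1   ]
top 0.1 [378.9 152.5] [391.5 164.9]
top 0.04 [369.7 150.4] [394.9 175.2]
side 0.1 [294.2 154.9] [305.4 160.7]
side 0.04 [288.5 169.4] [311.8 182. ]
[[139 139 141 ... 142 139 130]
 [136 138 138 ... 139 130 117]
 [135 135 137 ... 133 117 116]
 ...
 [136 133 115 ... 209 209 209]
 [139 134 129 ... 209 207 208]
 [132 130 130 ... 208 208 208]]
```

```bash
cat >> h.py <<'E'
def go(target,yaw_dir=None):
    "deltas (row units total) from measured pose to target TCP"
    s=arm.observe(); R=cv2.Rodrigues(np.array(s["ee_rot"],float))[0]
    d=R.T@(np.array(target)-s["position"])/.4
    out=[s["clock"],s["position"].round(4),"units",d.round(4)]
    Rt=np.eye(3)
    y=np.array(yaw_dir if yaw_dir is not None else R[:,1],float); y[2]=0; y/=np.linalg.norm(y); z=np.array([0,0,-1.]); Rt=np.c_[np.cross(y,z),y,z]
    out+=["turn",(cv2.Rodrigues(R.T@Rt)[0].ravel()/np.radians(120)).round(4)]
    print(*out)
E
python3 - <<'E'
from h import *
s=cam("side"); c=cam("top")
f=cv2.cvtColor(s[0],cv2.COLOR_RGB2HSV)
for v in (155,157,163,166,168,172,174,176,180,184,186): print(v,[tuple(int(q) for q in s[0][v,u]) for u in range(282,316,1)][:0],
   " ".join("%d/%d"%(f[v,u,1],f[v,u,2]) for u in range(284,316)))
print("top")
f=cv2.cvtColor(c[0],cv2.COLOR_RGB2HSV)
for v in (152,156,160,164,168,171,174): print(v," ".join("%d/%d"%(f[v,u,1],f[v,u,2]) for u in range(368,402)))
E
```

```text
155 [] 32/135 32/135 34/137 38/141 38/141 40/145 41/148 42/141 42/114 40/95 53/125 57/147 56/158 55/161 58/162 58/159 57/143 51/120 40/121 41/142 41/148 47/146 78/138 127/139 138/155 134/164 135/168 136/171 130/165 92/133 22/91 51/104
157 [] 38/147 40/145 48/143 48/143 52/151 51/155 49/155 49/125 38/80 49/104 57/135 56/151 58/158 56/163 57/165 55/162 58/153 55/129 39/99 41/113 85/138 137/149 145/167 139/173 136/171 136/165 133/161 133/153 123/143 86/118 17/77 52/84
163 [] 35/151 38/148 36/148 38/153 38/161 42/164 44/139 50/103 60/119 59/134 58/144 57/152 57/156 57/156 58/155 59/152 59/147 59/138 58/131 55/130 48/118 73/101 128/145 134/177 135/176 136/169 137/168 138/172 133/151 104/110 45/85 24/75
166 [] 44/155 45/154 40/158 40/166 38/168 35/153 36/122 55/102 55/97 43/89 39/98 47/104 48/101 50/103 50/108 43/119 41/119 37/104 48/100 53/96 57/99 47/125 51/130 111/140 136/165 143/148 142/115 147/106 143/107 141/105 125/102 107/110
168 [] 48/155 48/155 45/163 42/172 40/148 48/111 59/133 58/131 58/136 60/144 60/148 59/151 59/152 58/154 57/152 59/151 58/150 57/147 60/145 61/137 59/129 58/1
[... 2362 characters left out ...]
11/117 9/119 9/144 6/184 6/210 5/216 5/215 4/214 6/213
168 2/215 4/214 4/217 2/215 5/216 5/214 5/200 9/172 13/140 16/125 15/121 14/113 18/115 18/116 16/111 18/112 19/109 22/116 28/135 26/154 25/165 27/169 20/163 13/153 5/163 4/193 5/210 6/216 4/215 7/214 5/213 5/214 4/213 1/214
171 4/213 2/214 2/216 4/214 4/214 2/215 5/215 4/215 4/216 6/209 10/199 12/177 13/163 10/158 6/161 5/162 5/162 12/164 11/179 9/194 6/199 5/206 4/211 5/214 4/216 4/214 4/214 5/213 5/213 5/214 5/213 4/213 4/215 5/215
174 5/214 2/213 5/214 5/215 4/216 4/215 6/215 5/215 6/214 1/214 2/216 2/216 2/216 4/216 1/213 5/216 4/214 5/214 4/216 5/215 5/214 5/214 4/214 6/212 5/214 4/214 5/213 5/214 5/213 5/215 8/214 5/214 4/214 5/213
```

```bash
python3 -m creep '[[0,0,-0.08,0,0,0],[0,0,-0.1,0,0,0],[0,0,-0.1,0,0,0],[0,0,-0.1,0,0,0],[0,0,-0.1,0,0,0]]' -1 20
```

```text
clock: 0.82
position: [0.2151, -0.5863, 0.4209]
ee_rot: [3.093, 0.55, 0.0]
force: [0.2, -1.1, 0.1]
width: 1.004
gripper_force: 0.0
```

```bash
python3 - <<'E'
from h import *
go([.492,.008,.42],[.8,-.6,0])
E
```

```text
0.8167 [ 0.2151 -0.5863  0.4209] units [ 1.1617 -1.1564  0.0019] turn [ 2.000e-04  1.000e-04 -2.748e-01]
```

```bash
python3 -m creep '[[0.058,-0.058,0,0,0,0],[0.058,-0.058,0,0,0,0],[0.058,-0.058,0,0,0,0],[0.058,-0.058,0,0,0,0],[0.058,-0.058,0,0,0,0],[0.058,-0.058,0,0,0,0],[0.058,-0.058,0,0,0,0],[0.058,-0.058,0,0,0,0],[0.058,-0.058,0,0,0,0],[0.058,-0.058,0,0,0,0],[0.058,-0.058,0,0,0,0],[0.058,-0.058,0,0,0,0],[0.058,-0.058,0,0,0,0],[0.058,-0.058,0,0,0,0],[0.058,-0.058,0,0,0,0],[0.058,-0.058,0,0,0,0],[0.058,-0.058,0,0,0,0],[0.058,-0.058,0,0,0,0],[0.058,-0.058,0,0,0,0],[0.058,-0.058,0,0,0,0]]'
python3 -m creep '[[0,0,0,0,0,-0.055],[0,0,0,0,0,-0.055],[0,0,0,0,0,-0.055],[0,0,0,0,0,-0.055],[0,0,0,0,0,-0.055],[0,0,0,0,0,0]]'
python3 - <<'E'
from h import *
go([.492,.008,.2],[.8,-.6,0])
E
```

```text
clock: 2.48
position: [0.4914, 0.0102, 0.419]
ee_rot: [3.093, 0.549, 0.001]
force: [0.8, -0.1, -1.0]
width: 0.999
gripper_force: 0.0
clock: 2.98
position: [0.491, 0.0087, 0.4187]
ee_rot: [2.806, 1.413, -0.0]
force: [0.2, -0.2, 0.8]
width: 1.001
gripper_force: 0.0
2.9833 [0.491  0.0087 0.4187] units [1.000e-04 3.100e-03 5.468e-01] turn [-0.      0.      0.0028]
```

```bash
python3 -m creep '[[0,0.003,0.1,0,0,0.003],[0,0,0.1,0,0,0],[0,0,0.1,0,0,0],[0,0,0.1,0,0,0],[0,0,0.1,0,0,0],[0,0,0.1,0,0,0],[0,0,0.1,0,0,0],[0,0,0.03,0,0,0],[0,0,0,0,0,0]]'
python3 - <<'E'
from h import *
go([.492,.008,.082],[.8,-.6,0])
s=cam("side");c=cam("top")
w=np.zeros((520,800,3),np.uint8); w[:500,:400]=cv2.resize(s[0][90:215,250:350],(400,500),interpolation=3); w[:400,400:800]=cv2.resize(c[0][120:200,345:425],(400,400),interpolation=3); save("appr",w)
print(proj(s,arm.observe()["position"]),proj(c,arm.observe()["position"]))
E
```

```text
clock: 3.73
position: [0.4895, 0.0075, 0.1234]
ee_rot: [-2.814, -1.39, 0.009]
force: [-0.4, 0.6, -0.3]
width: 1.0
gripper_force: 0.0
3.7333 [0.4895 0.0075 0.1234] units [0.0052 0.0047 0.1035] turn [-0.0024  0.0019 -0.0046]
[296.91604881 148.02427783] [388.03044692 152.46056558]
```

View pics/appr.png

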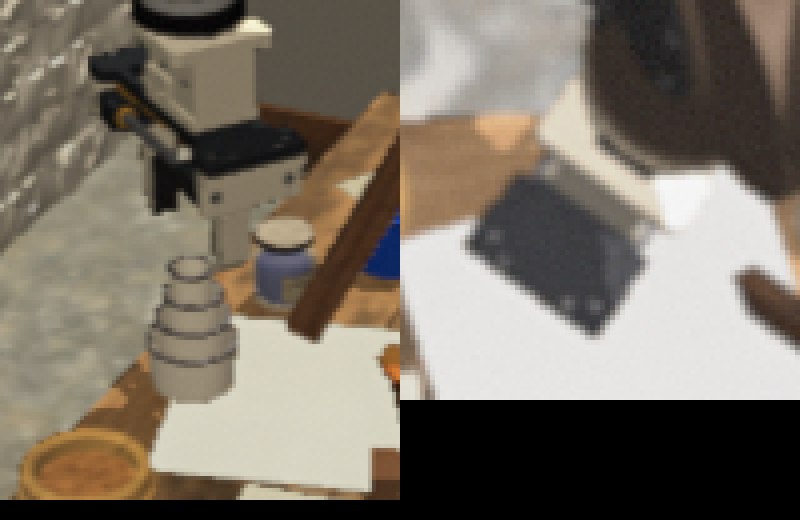

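The gripper straddles the top cup (side-view centre about (297,148), with the cup at (297,157)). Next I descend and grip.

```bash
python3 -m creep '[[0.003,0.003,0.04,0,0,-0.002],[0.002,0.002,0.04,0,0,-0.002],[0,0,0.0235,0,0,0],[0,0,0,0,0,0],[0,0,0,0,0,0]]'
python3 -m creep '[[0,0,0,0,0,0],[0,0,0,0,0,0],[0,0,0,0,0,0],[0,0,0,0,0,0],[0,0,0,0,0,0],[0,0,0,0,0,0],[0,0,0,0,0,0],[0,0,0,0,0,0],[0,0,0,0,0,0],[0,0,0,0,0,0]]' 1 12
```

```text
clock: 4.25
position: [0.4954, 0.0085, 0.0862]
ee_rot: [2.808, 1.407, 0.001]
force: [-0.2, -0.5, -0.7]
width: 1.001
gripper_force: 0.0
clock: 5.08
position: [0.4948, 0.0084, 0.0853]
ee_rot: [2.808, 1.408, -0.0]
force: [1.3, -0.5, -0.3]
width: 0.342
gripper_force: 12.0
```

```bash
python3 -m creep '[[0,0,-0.02,0,0,0],[0,0,-0.05,0,0,0],[0,0,-0.08,0,0,0],[0,0,-0.09,0,0,0],[0,0,-0.09,0,0,0],[0,0,0,0,0,0],[0,0,0,0,0,0]]'
python3 - <<'E'
from h import *
go([.4386,.3937,.2],[.8,-.6,0])
s=cam("side")
w=cv2.resize(s[0][80:210,230:360],(520,520),interpolation=3); save("lift1",w)
E
```

```text
clock: 5.67
position: [0.4961, 0.0086, 0.2199]
ee_rot: [2.806, 1.407, 0.007]
force: [0.1, -0.9, -0.6]
width: 0.339
gripper_force: 12.0
5.6667 [0.4961 0.0086 0.2199] units [ 0.6853 -0.6913  0.0489] turn [ 0.0019 -0.0013  0.0011]
```

View pics/lift1.png

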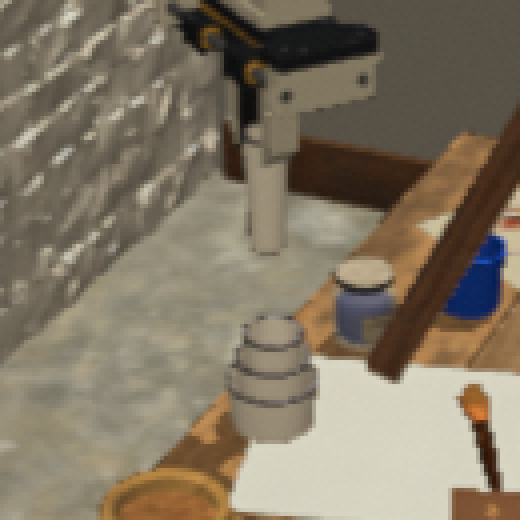

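Only the narrowest cup came up; its foot is at about (297,143) in the side view. The other three stay nested at (298,175).

```bash
python3 -m creep '[[0.03,-0.03,0,0,0,0],[0.06,-0.06,0,0,0,0],[0.06,-0.06,0,0,0,0],[0.06,-0.06,0,0,0,0],[0.06,-0.06,0,0,0,0],[0.06,-0.06,0,0,0,0],[0.06,-0.06,0,0,0,0],[0.06,-0.06,0,0,0,0],[0.06,-0.06,0,0,0,0],[0.06,-0.06,0,0,0,0],[0.06,-0.06,0,0,0,0],[0.04,-0.04,0,0,0,0],[0.015,-0.021,0.02,0,0,0],[0,0,0.03,0,0,0],[0,0,0,0,0,0],[0,0,0,0,0,0]]'
python3 - <<'E'
from h import *
go([.4386,.3937,.13],[.8,-.6,0])
p=arm.observe()["position"]
s=cam("side");c=cam("top")
w=np.zeros((600,800,3),np.uint8); w[:600,:480]=cv2.resize(s[0][185:285,205:285],(480,600),interpolation=3); w[:320,480:]=cv2.resize(c[0][150:230,200:280],(320,320),interpolation=3); save("hold1",w)
b=p-[0,0,.0733]
print("foot pred",proj(s,b),"holder c",proj(s,[.4386,.3937,.022]), "edges",[proj(s,b+np.array(d)).round(1) for d in([.013,0,0],[-.013,0,0])])
E
```

```text
clock: 7.05
position: [0.4373, 0.3904, 0.1953]
ee_rot: [2.807, 1.405, -0.006]
force: [0.1, -0.7, -0.0]
width: 0.343
gripper_force: 12.0
7.05 [0.4373 0.3904 0.1953] units [ 0.0093 -0.0026  0.1632] turn [0.0003 0.0021 0.0004]
foot pred [242.89527663 233.86114842] holder c [245.61931524 267.92233648] edges [array([237.8, 232.3]), array([248. , 235.5])]
```

View pics/hold1.png

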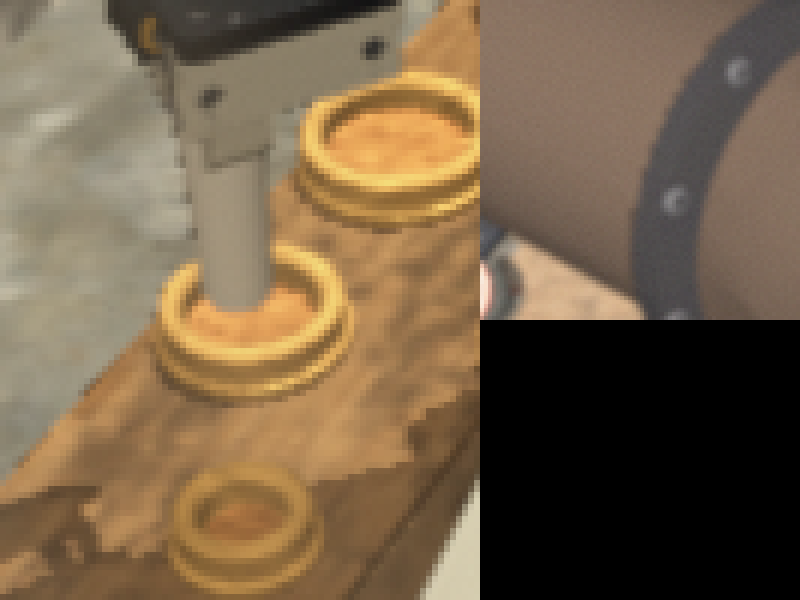

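The side view shows the cup foot at about (245,234), where the TCP predicts (243,234), so the cup sits a few mm off in the pads. The holder is at (245.8,269), as predicted. I'll quantify the offset.

```bash
cat >> h.py <<'E'
def edges(img,v,u0,u1):
    "strongest intensity edges (subpixel) left/right on row v"
    r=cv2.GaussianBlur(img,(1,3),0)[v,u0:u1].astype(float)
    d=np.abs(np.diff(r,axis=0)).sum(1); m=(u1-u0)//2
    f=lambda a,o:o+(np.arange(len(a))*a**2).sum()/(a**2).sum()+.5
    return u0+f(d[:m],0),u0+f(d[m:],m)
E
python3 - <<'E'
from h import *
s=cam("side"); p=arm.observe()["position"]
h=cv2.cvtColor(s[0],cv2.COLOR_RGB2HSV)
for v in range(212,240,3): print(v," ".join("%d/%d"%(h[v,u,1],h[v,u,2]) for u in range(234,256)))
for z in(-.0733,-.05,-.03):
  q=p+[0,0,z]; a=proj(s,q); print(z,a.round(2),"per mm toolx",((proj(s,q+np.array([.0006,.0008,0]))-a)).round(3),"tooly",((proj(s,q+np.array([.0008,-.0006,0]))-a)).round(3))
E
```

```text
212 46/165 58/149 61/154 63/153 65/137 68/120 67/125 64/136 60/144 64/156 61/155 60/149 61/143 61/133 59/133 54/141 54/141 56/142 55/143 61/142 100/150 149/145
215 48/150 60/131 62/151 61/158 60/161 60/162 61/163 60/162 60/161 61/159 60/156 61/150 63/145 62/136 67/111 62/111 63/153 98/169 130/177 136/161 141/132 149/156
218 38/159 48/155 60/148 63/155 61/160 63/163 61/163 63/162 60/161 61/160 62/157 62/153 62/148 63/138 73/130 113/153 130/182 129/182 129/180 130/181 134/164 135/136
221 43/174 48/153 63/130 64/151 61/158 61/162 61/163 63/163 60/161 60/161 59/159 61/154 62/149 64/140 73/132 105/143 126/164 129/172 133/177 132/178 132/184 131/194
224 43/153 45/148 52/146 63/149 62/157 61/160 63/162 62/165 61/163 63/161 63/158 62/156 62/149 63/142 64/131 103/146 132/176 132/182 132/187 130/188 132/186 130/183
227 53/140 53/139 60/124 65/122 62/151 62/160 61/162 61/162 61/163 64/163 62/160 62/156 62/151 62/143 66/135 106/156 143/201 148/223 144/230 139/236 136/240 132/242
230 118/209 134/240 138/238 127/211 70/156 61/155 60/161 61/162 61/163 61/163 63/161 62/157 63/153 63/146 67/138 79/126 126/128 142/135 142/135 144/135 144/143 151/165
233 141/234 146/215 144/173 125/131 84/136 62/153 59/159 60/161 60/161 64/163 62/161 63/158 63/154 59/146 74/149 124/187 153/224 156/223 154/207 154/180 154/175 150/163
236 148/214 147/166 148/159 152/220 148/241 146/236 133/214 112/195 102/188 94/181 102/185 118/193 137/208 151/223 152/230 148/236 146/240 145/239 149/238 151/233 153/231 154/230
239 146/231 146/225 151/225 152/227 154/222 153/223 153/226 154/224 153/228 149/234 150/233 151/229 153/225 154/222 152/226 151/229 154/224 155/216 156/216 157/213 154/217 150/228
-0.0733 [242.19 233.39] per mm toolx [-0.43   0.142] tooly [-0.171 -0.258]
-0.05 [241.19 225.02] per mm toolx [-0.437  0.141] tooly [-0.173 -0.256]
-0.03 [240.31 217.65] per mm toolx [-0.443  0.14 ] tooly [-0.175 -0.254]
```

```bash
python3 - <<'E'
from h import *
go([.440,.3955,.0815],[.8,-.6,0])
E
```

```text
7.2 [0.4381 0.3917 0.1974] units [ 0.0106 -0.0021  0.2897] turn [0.0004 0.0002 0.0001]
```

```bash
python3 -m creep '[[0.0106,-0.002,0.02,0,0,0],[0,0,0.06,0,0,0],[0,0,0.06,0,0,0],[0,0,0.04,0,0,0],[0,0,0.02,0,0,0],[0,0,0,0,0,0],[0,0,0,0,0,0]]'
python3 -m creep '[[0,0,0.02,0,0,0],[0,0,0.02,0,0,0],[0,0,0.02,0,0,0],[0,0,0.02,0,0,0],[0,0,0.01,0,0,0],[0,0,0,0,0,0],[0,0,0,0,0,0]]'
python3 - <<'E'
from h import *
go([.440,.3955,.0805],[.8,-.6,0])
s=cam("side")
save("in1",cv2.resize(s[0][215:285,205:285],(480,420),interpolation=3))
E
```

```text
clock: 7.78
position: [0.4393, 0.3973, 0.1176]
ee_rot: [-2.808, -1.408, -0.0]
force: [-0.5, -0.9, -0.4]
width: 0.338
gripper_force: 12.0
clock: 8.37
position: [0.439, 0.3971, 0.081]
ee_rot: [2.808, 1.409, -0.001]
force: [0.6, -0.4, -0.4]
width: 0.338
gripper_force: 12.0
8.3667 [0.439  0.3971 0.081 ] units [-0.0017  0.0045  0.0011] turn [-0.0001  0.0002  0.0012]
```

View pics/in1.png

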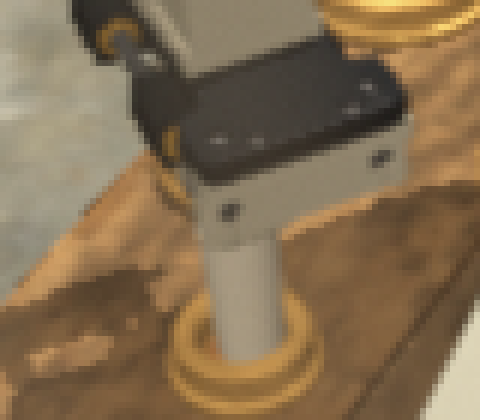

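The narrowest cup stands inside its bore, hiding the right inner wall with its foot behind the front lip, and there is no contact force. Now I release and go back up.

```bash
python3 -m creep '[[0,0,0.001,0,0,0],[0,0,0,0,0,0],[0,0,0,0,0,0],[0,0,0,0,0,0],[0,0,0,0,0,0]]' -1
python3 -m creep '[[0,0,-0.02,0,0,0],[0,0,-0.05,0,0,0],[0,0,-0.08,0,0,0],[0,0,-0.09,0,0,0],[0,0,-0.08,0,0,0]]'
python3 - <<'E'
from h import *
go([.4935,.0066,.2],[.8,-.6,0])
E
```

```text
clock: 8.83
position: [0.4391, 0.3972, 0.081]
ee_rot: [-2.808, -1.408, -0.0]
force: [0.6, -0.5, -0.3]
width: 0.652
gripper_force: 0.0
clock: 9.25
position: [0.4387, 0.3973, 0.2114]
ee_rot: [-2.807, -1.409, -0.0]
force: [0.8, 1.0, 0.2]
width: 0.987
gripper_force: 0.0
9.25 [0.4387 0.3973 0.2114] units [-0.7012  0.6935  0.0278] turn [-0.0002 -0.0002  0.0014]
```

```bash
python3 -m creep '[[-0.04,0.04,0,0,0,0],[-0.06,0.06,0,0,0,0],[-0.06,0.06,0,0,0,0],[-0.06,0.06,0,0,0,0],[-0.06,0.06,0,0,0,0],[-0.05,0.05,0,0,0,0],[-0.02,0.02,0,0,0,0],[0,0,0,0,0,0],[0,0,0,0,0,0]]'
python3 - <<'E'
from h import *
s=cam("side");c=cam("top")
w=np.zeros((600,800,3),np.uint8); w[:600,:400]=cv2.resize(s[0][150:210,278:318],(400,600),interpolation=3); w[:400,400:]=cv2.resize(c[0][140:180,365:405],(400,400),interpolation=3); w[400:600,400:700]=cv2.resize(s[0][220:290,195:300],(300,200),interpolation=3);save("nest2",w)
go([.4935,.0066,.2],[.8,-.6,0])
for z,r in((.08,.022),(.06,.028),(.04,.034)):
  for k,n in((s,"s"),(c,"t")):
    P=np.array([proj(k,[.4935+r*np.cos(t),.0066+r*np.sin(t),z]) for t in np.linspace(0,6.28,40)])
    o=np.array([278,150]) if n=="s" else np.array([365,140])
    print(z,n,"crop px",((P.min(0)-o+.5)*10).round(),((P.max(0)-o+.5)*10).round())
E
```

```text
clock: 10.0
position: [0.4677, 0.2014, 0.2095]
ee_rot: [-2.809, -1.407, -0.001]
force: [0.1, 0.2, 0.9]
width: 1.002
gripper_force: 0.0
10.1 [0.4673 0.203  0.2094] units [-0.355   0.3455  0.0229] turn [-0.0001 -0.0006  0.0021]
0.08 s crop px [120.  87.] [273. 166.]
0.08 t crop px [131.  78.] [301. 245.]
0.06 s crop px [101. 135.] [294. 237.]
0.06 t crop px [100.  72.] [312. 280.]
0.04 s crop px [ 83. 182.] [315. 307.]
0.04 t crop px [70. 66.] [323. 314.]
```

View pics/nest2.png

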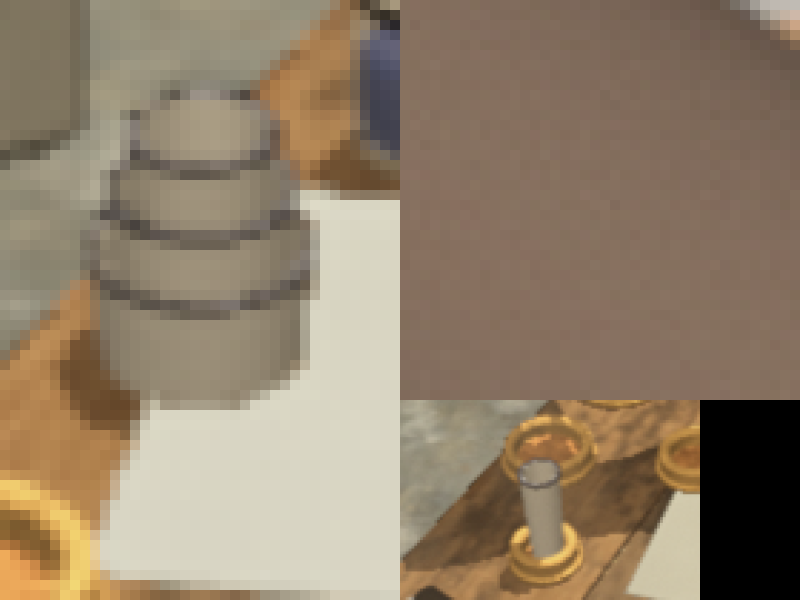

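The narrowest cup stands upright in its holder. The nest is in the side view: narrow rim at about (298,162), wide at (298,168), widest at (298,175), all within 1-2 mm of (.493,.006).

```bash
python3 -m creep '[[-0.04,0.04,0,0,0,0],[-0.06,0.06,0,0,0,0],[-0.06,0.06,0,0,0,0],[-0.06,0.06,0,0,0,0],[-0.06,0.06,0,0,0,0],[-0.05,0.05,0,0,0,0],[-0.026,0.016,0.05,0,0,0.002],[0,0,0.08,0,0,0],[0,0,0.06,0,0,0],[0,0,0,0,0,0],[0,0,0,0,0,0]]'
python3 - <<'E'
from h import *
go([.493,.006,.0645],[.8,-.6,0])
E
```

```text
clock: 11.02
position: [0.4928, 0.006, 0.1326]
ee_rot: [-2.808, -1.406, 0.003]
force: [0.9, 0.4, 0.2]
width: 1.002
gripper_force: 0.0
11.0167 [0.4928 0.006  0.1326] units [0.0005 0.0007 0.1701] turn [-0.0012  0.0004  0.0005]
```

```bash
python3 -m creep '[[0,0,0.06,0,0,0],[0,0,0.06,0,0,0],[0,0,0.035,0,0,0],[0,0,0.015,0,0,0],[0,0,0,0,0,0],[0,0,0,0,0,0]]'
python3 -m creep '[[0,0,0,0,0,0],[0,0,0,0,0,0],[0,0,0,0,0,0],[0,0,0,0,0,0],[0,0,0,0,0,0],[0,0,0,0,0,0],[0,0,0,0,0,0],[0,0,0,0,0,0]]' 1 12
python3 -m creep '[[0,0,-0.02,0,0,0],[0,0,-0.05,0,0,0],[0,0,-0.08,0,0,0],[0,0,-0.09,0,0,0],[0,0,-0.04,0,0,0],[0,0,0,0,0,0],[0,0,0,0,0,0]]'
python3 - <<'E'
from h import *
go([.3768,.2414,.17],[.8,-.6,0])
E
```

```text
clock: 11.52
position: [0.4944, 0.0051, 0.0663]
ee_rot: [2.81, 1.404, 0.003]
force: [0.1, 0.5, 0.2]
width: 0.999
gripper_force: 0.0
clock: 12.18
position: [0.4933, 0.0043, 0.0649]
ee_rot: [-2.811, -1.402, 0.0]
force: [-1.2, -0.1, 0.7]
width: 0.472
gripper_force: 12.4
clock: 12.77
position: [0.4938, 0.0042, 0.178]
ee_rot: [2.81, 1.402, 0.003]
force: [0.0, -1.1, -1.8]
width: 0.472
gripper_force: 12.0
12.7667 [0.4938 0.0042 0.178 ] units [ 0.2976 -0.5904  0.0192] turn [ 0.001  -0.0005 -0.001 ]
```

```bash
python3 -m creep '[[0.02,-0.04,0,0,0,0],[0.04,-0.08,0,0,0,0],[0.04,-0.08,0,0,0,0],[0.04,-0.08,0,0,0,0],[0.04,-0.08,0,0,0,0],[0.04,-0.08,0,0,0,0],[0.04,-0.08,0,0,0,0],[0.03,-0.05,0.02,0,0,0],[0.0076,-0.0204,0.02,0,0,0],[0,0,0,0,0,0],[0,0,0,0,0,0],[0,0,0,0,0,0]]'
python3 - <<'E'
from h import *
p=arm.observe()["position"]; go([.3768,.2414,.065],[.8,-.6,0])
s=cam("side"); b=p-[0,0,.0569]
o=np.array([260,190])
save("hold2",cv2.resize(s[0][190:260,260:340],(800,700),interpolation=3)[:600])
L=lambda q:((proj(s,q)-o+.5)*10).round()
P=np.array([L(b+[.019*np.cos(t),.019*np.sin(t),0]) for t in np.linspace(0,6.28,40)])
print("foot",P.min(0),P.max(0))
P=np.array([L([.3768+.036*np.cos(t),.2414+.036*np.sin(t),.0]) for t in np.linspace(0,6.28,40)])
print("holder foot",P.min(0),P.max(0))
a=proj(s,b);print("per mm toolx",((proj(s,b+np.array([.0006,.0008,0]))-a)*10).round(2),"tooly",((proj(s,b+np.array([.0008,-.0006,0]))-a)*10).round(2))
E
```

```text
clock: 13.77
position: [0.3764, 0.2402, 0.1604]
ee_rot: [2.811, 1.401, -0.003]
force: [0.4, -0.0, -0.6]
width: 0.472
gripper_force: 12.0
13.7667 [0.3764 0.2402 0.1604] units [ 0.0034 -0.001   0.2386] turn [-0.0001  0.0008 -0.0013]
foot [308. 157.] [467. 252.]
holder foot [249. 442.] [534. 629.]
per mm toolx [-3.71  1.21] tooly [-1.91 -2.19]
```

View pics/hold2.png

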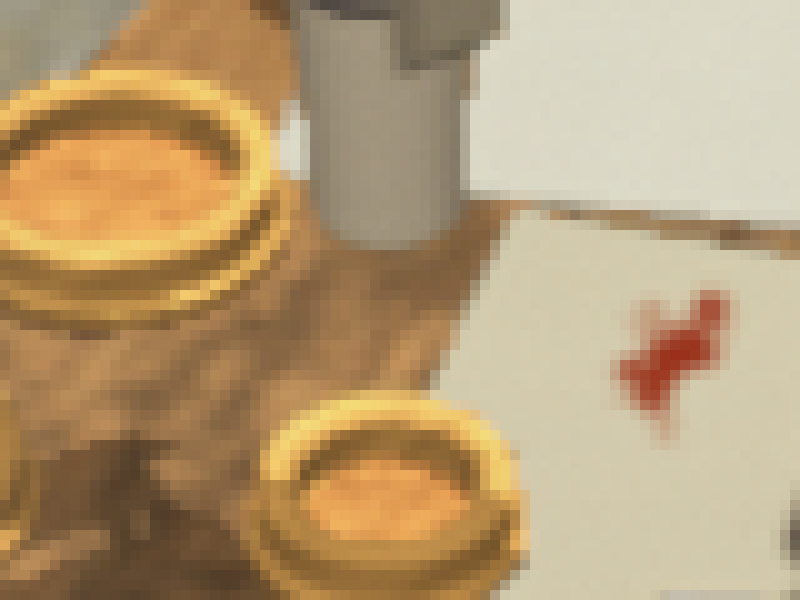

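The foot is at about (298.7,212) as predicted, so the cup is centred. The holder centre at (298.7) is about 1 mm from the estimate, so I nudge and lower.

```bash
python3 -m creep '[[0.005,-0.001,0.02,0,0,0],[0,0,0.06,0,0,0],[0,0,0.06,0,0,0],[0,0,0.04,0,0,0],[0,0,0.02,0,0,0],[0,0,0.02,0,0,0],[0,0,0.012,0,0,0],[0,0,0.005,0,0,0],[0,0,0,0,0,0],[0,0,0,0,0,0]]'
python3 - <<'E'
from h import *
go([.3772,.2419,.0645],[.8,-.6,0])
E
```

```text
clock: 14.65
position: [0.3775, 0.2435, 0.0666]
ee_rot: [2.811, 1.402, 0.001]
force: [0.1, -0.2, -1.0]
width: 0.468
gripper_force: 12.0
14.65 [0.3775 0.2435 0.0666] units [-0.0037  0.0018  0.0053] turn [ 0.0002 -0.0004 -0.0009]
```

```bash
python3 -m creep '[[-0.003,0.001,0.005,0,0,0],[0,0,0,0,0,0],[0,0,0,0,0,0]]'
python3 -m creep '[[0,0,0,0,0,0],[0,0,0,0,0,0],[0,0,0,0,0,0],[0,0,0,0,0,0],[0,0,0,0,0,0]]' -1
python3 -m creep '[[0,0,-0.02,0,0,0],[0,0,-0.05,0,0,0],[0,0,-0.08,0,0,0],[0,0,-0.09,0,0,0],[0,0,-0.06,0,0,0],[0,0,0,0,0,0]]'
python3 - <<'E'
from h import *
s=cam("side");c=cam("top")
w=np.zeros((600,800,3),np.uint8); w[:600,:400]=cv2.resize(s[0][150:210,278:318],(400,600),interpolation=3); w[:400,400:]=cv2.resize(s[0][200:270,260:330],(400,400),interpolation=3);save("nest3",w)
go([.493,.006,.11],[.8,-.6,0])
for z,r in((.06,.028),(.04,.034)):
    P=np.array([proj(s,[.493+r*np.cos(t),.006+r*np.sin(t),z]) for t in np.linspace(0,6.28,40)])
    o=np.array([278,150])
    print(z,"crop px",((P.min(0)-o+.5)*10).round(),((P.max(0)-o+.5)*10).round())
E
```

```text
clock: 14.9
position: [0.3768, 0.242, 0.0643]
ee_rot: [2.811, 1.402, 0.001]
force: [0.1, 0.4, -1.4]
width: 0.471
gripper_force: 12.0
clock: 15.32
position: [0.3768, 0.2421, 0.0641]
ee_rot: [2.811, 1.403, 0.0]
force: [-0.3, -0.8, -0.2]
width: 0.781
gripper_force: 0.0
clock: 15.82
position: [0.3785, 0.2442, 0.1892]
ee_rot: [-2.81, -1.403, -0.012]
force: [0.4, -0.0, 1.0]
width: 1.002
gripper_force: 0.0
15.9167 [0.3772 0.2423 0.1853] units [-0.2982  0.5864  0.1885] turn [ 0.0007 -0.001  -0.001 ]
0.06 crop px [104. 135.] [296. 236.]
0.04 crop px [ 86. 182.] [317. 306.]
```

View pics/nest3.png

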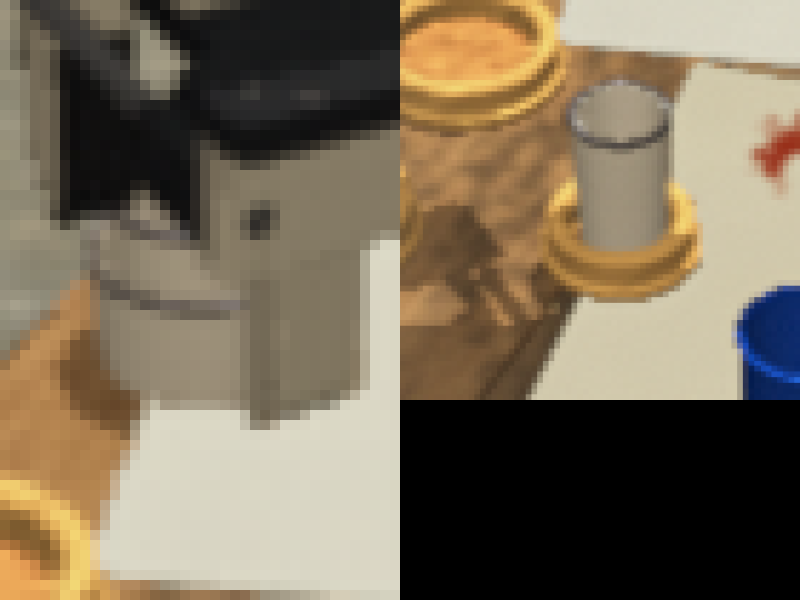

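The narrow cup is seated upright in its bore. The nest is partly hidden by the gripper, but its left edge at (287,176) is unchanged. Next is the wide cup.

```bash
python3 -m creep '[[-0.02,0.04,0,0,0,0],[-0.04,0.08,0,0,0,0],[-0.04,0.08,0,0,0,0],[-0.04,0.08,0,0,0,0],[-0.04,0.08,0,0,0,0],[-0.04,0.08,0,0,0,0],[-0.04,0.08,0,0,0,0],[-0.03,0.05,0.04,0,0,0],[-0.008,0.016,0.06,0,0,-0.001],[0,0,0.05,0,0,0],[0,0,0,0,0,0],[0,0,0,0,0,0],[0,0,0,0,0,0]]'
python3 - <<'E'
from h import *
go([.493,.006,.0445],[.8,-.6,0])
E
```

```text
clock: 17.0
position: [0.4922, 0.0067, 0.1245]
ee_rot: [-2.808, -1.407, 0.0]
force: [-0.2, -0.3, -0.1]
width: 0.996
gripper_force: 0.0
17.0 [0.4922 0.0067 0.1245] units [-1.000e-04  2.700e-03  2.001e-01] turn [-0.0003 -0.      0.0008]
```

```bash
python3 -m creep '[[0,0.002,0.06,0,0,0],[0,0,0.06,0,0,0],[0,0,0.045,0,0,0],[0,0,0.025,0,0,0],[0,0,0.01,0,0,0],[0,0,0,0,0,0],[0,0,0,0,0,0]]'
python3 -m creep '[[0,0,0,0,0,0],[0,0,0,0,0,0],[0,0,0,0,0,0],[0,0,0,0,0,0],[0,0,0,0,0,0],[0,0,0,0,0,0],[0,0,0,0,0,0]]' 1 12
python3 -m creep '[[0,0,-0.02,0,0,0],[0,0,-0.05,0,0,0],[0,0,-0.08,0,0,0],[0,0,-0.09,0,0,0],[0,0,-0.03,0,0,0],[0,0,0,0,0,0],[0,0,0,0,0,0]]'
python3 - <<'E'
from h import *
go([.4994,.2859,.14],[.8,-.6,0])
E
```

```text
clock: 17.58
position: [0.4937, 0.0058, 0.0451]
ee_rot: [2.809, 1.406, 0.002]
force: [0.3, -0.9, -1.1]
width: 0.995
gripper_force: 0.0
clock: 18.17
position: [0.4931, 0.0053, 0.0442]
ee_rot: [2.81, 1.405, 0.0]
force: [-0.0, -0.4, 0.8]
width: 0.602
gripper_force: 12.0
clock: 18.75
position: [0.4932, 0.0053, 0.153]
ee_rot: [2.809, 1.405, 0.002]
force: [-0.5, 0.0, -2.3]
width: 0.61
gripper_force: 12.0
18.75 [0.4932 0.0053 0.153 ] units [ 0.5705 -0.4085  0.0322] turn [ 0.0007 -0.0004  0.0001]
```

```bash
python3 -m creep '[[0.03,-0.02,0,0,0,0],[0.07,-0.05,0,0,0,0],[0.07,-0.05,0,0,0,0],[0.07,-0.05,0,0,0,0],[0.07,-0.05,0,0,0,0],[0.07,-0.05,0,0,0,0],[0.07,-0.05,0,0,0,0],[0.07,-0.05,0,0,0,0],[0.04,-0.03,0.01,0,0,0],[0.0105,-0.0085,0.01,0,0,0],[0,0,0,0,0,0],[0,0,0,0,0,0],[0,0,0,0,0,0]]'
python3 - <<'E'
from h import *
p=arm.observe()["position"]; go([.4994,.2859,.0475],[.8,-.6,0])
s=cam("side"); b=p-[0,0,.0402]
o=np.array([210,190])
save("hold3",cv2.resize(s[0][190:260,210:290],(800,700),interpolation=3)[:600])
L=lambda q:((proj(s,q)-o+.5)*10).round()
P=np.array([L(b+[.025*np.cos(t),.025*np.sin(t),0]) for t in np.linspace(0,6.28,40)])
print("foot",P.min(0),P.max(0))
P=np.array([L([.4994+.042*np.cos(t),.2859+.042*np.sin(t),.0]) for t in np.linspace(0,6.28,40)])
print("holder foot",P.min(0),P.max(0))
a=proj(s,b);print("per mm toolx",((proj(s,b+np.array([.0006,.0008,0]))-a)*10).round(2),"tooly",((proj(s,b+np.array([.0008,-.0006,0]))-a)*10).round(2))
E
```

```text
clock: 19.83
position: [0.4991, 0.2839, 0.1434]
ee_rot: [2.81, 1.402, -0.003]
force: [0.0, -0.6, -0.7]
width: 0.604
gripper_force: 12.0
19.8333 [0.4991 0.2839 0.1434] units [ 0.005  -0.0025  0.2396] turn [ 0.0001  0.0011 -0.0006]
foot [248. 118.] [456. 241.]
holder foot [217. 403.] [548. 618.]
per mm toolx [-3.86  1.19] tooly [-1.56 -2.16]
```

View pics/hold3.png

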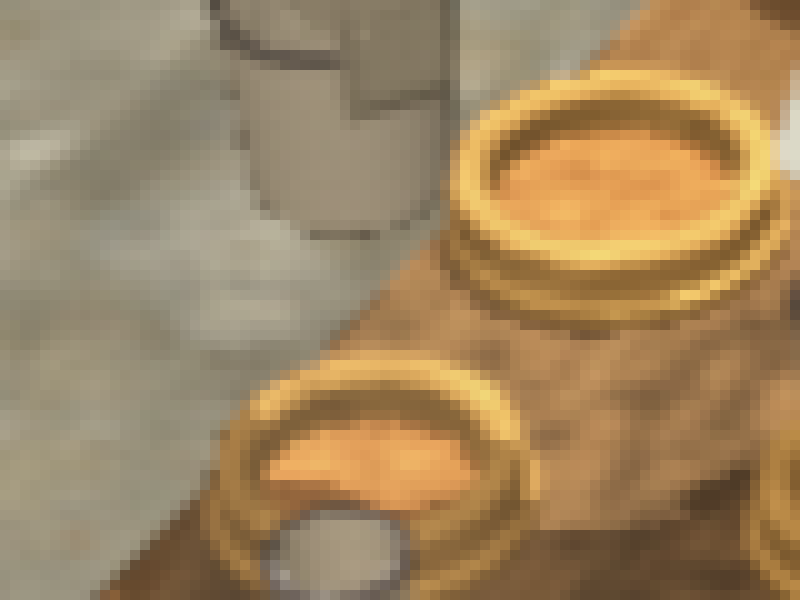

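```bash
python3 - <<'E'
from h import *
p=arm.observe()["position"]; go([.4994,.2859,.0475],[.8,-.6,0])
s=cam("side"); b=p-[0,0,.0402]; o=np.array([210,190])
L=lambda q:((proj(s,q)-o+.5)*10).round()
P=np.array([L(b+[.025*np.cos(t),.025*np.sin(t),0]) for t in np.linspace(0,6.28,40)])
print("foot",P.min(0),P.max(0))
h=cv2.cvtColor(s[0],cv2.COLOR_RGB2HSV)
for v in(205,208):print(" ".join("%d/%d"%(h[v,u,1],h[v,u,2]) for u in range(230,260)))
E
```

```text
19.8833 [0.4994 0.2839 0.1437] units [ 0.0044 -0.0031  0.2406] turn [ 0.0003  0.0007 -0.0008]
foot [247. 116.] [455. 239.]
49/150 48/154 50/157 48/138 59/121 61/139 62/147 61/151 60/154 58/154 57/156 60/157 59/156 59/156 60/157 58/157 59/155 60/154 59/151 59/147 60/144 58/140 59/133 58/124 80/125 135/187 147/238 148/235 153/202 152/148
42/157 39/162 38/166 38/167 44/161 56/145 62/144 61/150 59/152 60/153 59/155 60/158 58/157 58/157 59/156 59/156 59/155 58/154 59/151 60/149 60/145 58/141 61/134 61/125 108/146 147/214 139/243 140/237 152/198 158/166
```

Foot centre is at about (244,208), the holder centre at (247,240). Relative correction is about +1 mm along tool x.

```bash
python3 -m creep '[[0.0065,-0.003,0.02,0,0,0],[0,0,0.06,0,0,0],[0,0,0.06,0,0,0],[0,0,0.04,0,0,0],[0,0,0.02,0,0,0],[0,0,0.02,0,0,0],[0,0,0.012,0,0,0],[0,0,0.005,0,0,0],[0,0,0,0,0,0],[0,0,0,0,0,0],[0,0,0,0,0,0]]'
python3 - <<'E'
from h import *
go([.4999,.2866,.0475],[.8,-.6,0])
E
```

```text
clock: 20.85
position: [0.5001, 0.2891, 0.0501]
ee_rot: [-2.81, -1.405, -0.002]
force: [-0.1, -0.1, -0.6]
width: 0.603
gripper_force: 12.0
20.85 [0.5001 0.2891 0.0501] units [-0.0054  0.0034  0.0064] turn [ 0.0003 -0.0006  0.0002]
```

```bash
python3 -m creep '[[-0.004,0.002,0.006,0,0,0],[0,0,0,0,0,0],[0,0,0,0,0,0]]'
python3 -m creep '[[0,0,0,0,0,0],[0,0,0,0,0,0],[0,0,0,0,0,0],[0,0,0,0,0,0],[0,0,0,0,0,0]]' -1
python3 -m creep '[[0,0,-0.02,0,0,0],[0,0,-0.05,0,0,0],[0,0,-0.08,0,0,0],[0,0,-0.09,0,0,0],[0,0,-0.04,0,0,0],[0,0,0,0,0,0]]'
python3 - <<'E'
from h import *
s=cam("side")
w=np.zeros((600,800,3),np.uint8); w[:600,:400]=cv2.resize(s[0][150:210,278:318],(400,600),interpolation=3); w[:400,400:]=cv2.resize(s[0][200:270,210:280],(400,400),interpolation=3);save("nest4",w)
go([.493,.006,.09],[.8,-.6,0])
for z,r in((0,.031),(.04,.034)):
    P=np.array([proj(s,[.493+r*np.cos(t),.006+r*np.sin(t),z]) for t in np.linspace(0,6.28,40)])
    o=np.array([278,150])
    print(z,"crop px",((P.min(0)-o+.5)*10).round(),((P.max(0)-o+.5)*10).round())
E
```

```text
clock: 21.1
position: [0.4997, 0.2872, 0.0473]
ee_rot: [-2.81, -1.405, -0.002]
force: [0.5, 0.2, 1.9]
width: 0.61
gripper_force: 12.0
clock: 21.52
position: [0.4992, 0.287, 0.0468]
ee_rot: [2.81, 1.406, -0.0]
force: [0.2, -0.4, -0.3]
width: 0.916
gripper_force: 0.0
clock: 22.02
position: [0.5011, 0.2889, 0.1639]
ee_rot: [-2.809, -1.405, -0.011]
force: [-0.2, 0.1, 0.1]
width: 1.0
gripper_force: 0.0
22.0667 [0.5003 0.288  0.1616] units [-0.5759  0.4078  0.1773] turn [ 0.0009 -0.002   0.0001]
0 crop px [100. 299.] [308. 415.]
0.04 crop px [ 86. 182.] [317. 306.]
```

View pics/nest4.png

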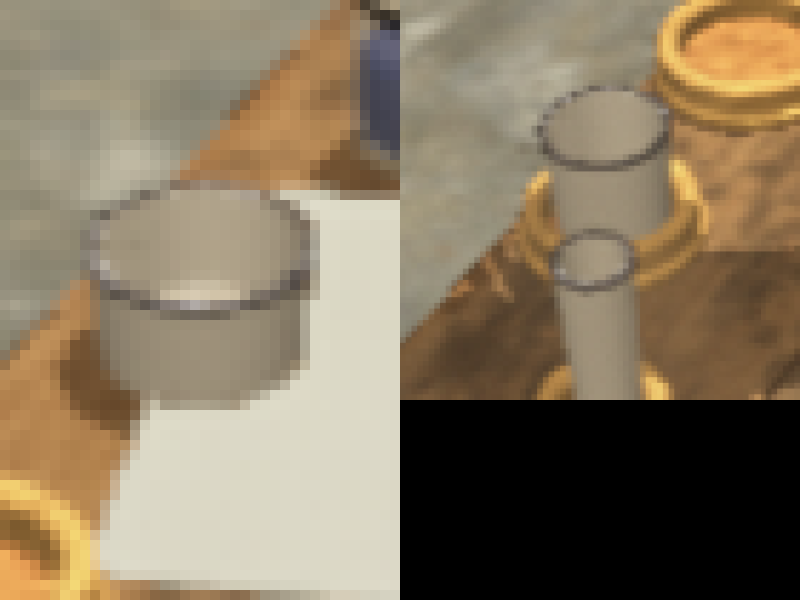

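The wide cup is upright in its bore. The widest cup stands alone at about (298,175), within 1 mm of the estimate.

```bash
python3 -m creep '[[-0.03,0.02,0,0,0,0],[-0.07,0.05,0,0,0,0],[-0.07,0.05,0,0,0,0],[-0.07,0.05,0,0,0,0],[-0.07,0.05,0,0,0,0],[-0.07,0.05,0,0,0,0],[-0.07,0.05,0,0,0,0],[-0.07,0.05,0,0,0,0],[-0.04,0.03,0.05,0,0,0],[-0.014,0.008,0.06,0,0,0],[0,0,0.05,0,0,0],[0,0,0,0,0,0],[0,0,0,0,0,0],[0,0,0,0,0,0]]'
python3 - <<'E'
from h import *
go([.4935,.0065,.024],[.8,-.6,0])
E
```

```text
clock: 23.23
position: [0.4924, 0.0062, 0.0955]
ee_rot: [-2.809, -1.407, -0.0]
force: [0.8, 0.4, 0.3]
width: 0.999
gripper_force: 0.0
23.2333 [0.4924 0.0062 0.0955] units [0.0022 0.0017 0.1787] turn [-0.0001 -0.0002  0.0007]
```

```bash
python3 -m creep '[[0.002,0.002,0.05,0,0,0],[0,0,0.05,0,0,0],[0,0,0.04,0,0,0],[0,0,0.02,0,0,0],[0,0,0.015,0,0,0],[0,0,0.003,0,0,0],[0,0,0,0,0,0],[0,0,0,0,0,0]]'
python3 -m creep '[[0,0,0,0,0,0],[0,0,0,0,0,0],[0,0,0,0,0,0],[0,0,0,0,0,0],[0,0,0,0,0,0],[0,0,0,0,0,0]]' 1 12
python3 -m creep '[[0,0,-0.02,0,0,0],[0,0,-0.05,0,0,0],[0,0,-0.08,0,0,0],[0,0,-0.07,0,0,0],[0,0,-0.02,0,0,0],[0,0,0,0,0,0],[0,0,0,0,0,0]]'
python3 - <<'E'
from h import *
go([.5017,.1544,.12],[.8,-.6,0])
E
```

```text
clock: 23.9
position: [0.494, 0.0058, 0.0246]
ee_rot: [2.809, 1.405, 0.002]
force: [-0.5, 0.1, 0.5]
width: 0.996
gripper_force: 0.0
clock: 24.4
position: [0.4935, 0.0055, 0.0239]
ee_rot: [2.809, 1.405, 0.0]
force: [-0.7, -0.1, 3.7]
width: 0.734
gripper_force: 12.0
clock: 24.98
position: [0.4932, 0.0053, 0.1196]
ee_rot: [2.81, 1.405, 0.0]
force: [0.2, -0.3, -2.3]
width: 0.734
gripper_force: 12.0
24.9833 [0.4932 0.0053 0.1196] units [ 0.311  -0.2065 -0.0012] turn [ 0.0002  0.0001 -0.    ]
```

```bash
python3 -m creep '[[0.03,-0.02,0,0,0,0],[0.07,-0.047,0,0,0,0],[0.07,-0.047,0,0,0,0],[0.07,-0.047,0,0,0,0],[0.05,-0.032,0,0,0,0],[0.021,-0.0135,0,0,0,0],[0,0,0,0,0,0],[0,0,0,0,0,0],[0,0,0,0,0,0]]'
python3 - <<'E'
from h import *
s=cam("side"); p=arm.observe()["position"]; go([.5017,.1544,.0315],[.8,-.6,0])
b=p-[0,0,.0239]
o=np.array([230,165])
save("hold4",cv2.resize(s[0][165:225,230:310],(800,600),interpolation=3))
L=lambda q:((proj(s,q)-o+.5)*10).round()
for n,q,r in(("foot",b,.031),("rim",b+[0,0,.04],.034),("holder foot",[.5017,.1544,0],.048)):
  P=np.array([L(np.array(q)+[r*np.cos(t),r*np.sin(t),0]) for t in np.linspace(0,6.28,40)]); print(n,P.min(0),P.max(0))
a=proj(s,b);print("per mm toolx",((proj(s,b+np.array([.0006,.0008,0]))-a)*10).round(2),"tooly",((proj(s,b+np.array([.0008,-.0006,0]))-a)*10).round(2))
E
```

```text
clock: 25.73
position: [0.5014, 0.1526, 0.1187]
ee_rot: [2.81, 1.403, -0.004]
force: [-0.8, -0.2, -1.3]
width: 0.733
gripper_force: 12.0
25.7833 [0.5016 0.1525 0.1189] units [ 0.0044 -0.0026  0.2186] turn [-0.      0.001  -0.0009]
foot [288. 117.] [523. 247.]
rim [265. -17.] [528. 122.]
holder foot [247. 370.] [595. 580.]
per mm toolx [-3.46  1.01] tooly [-1.57 -1.83]
```

View pics/hold4.png

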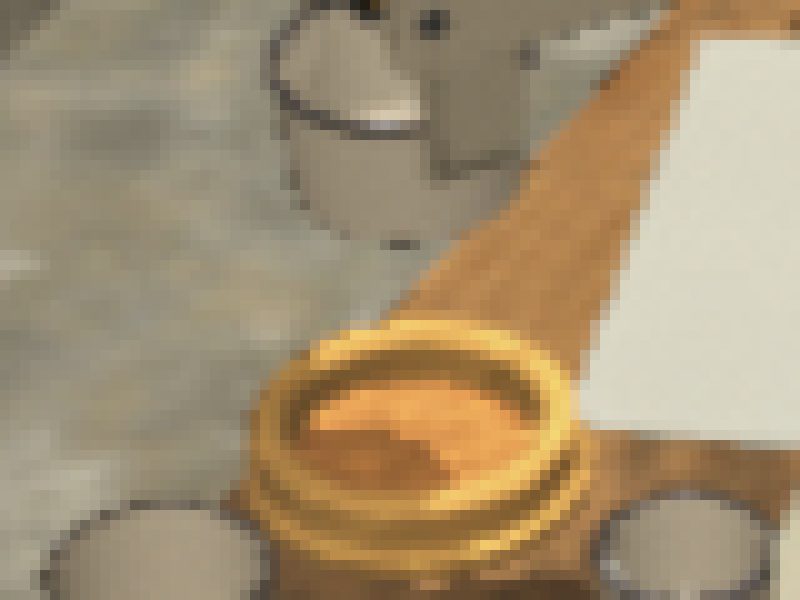

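The foot is at (270,183) and the holder at (271.5,212), matching the predictions to 1 mm.

```bash
python3 -m creep '[[0.004,-0.002,0.02,0,0,0],[0,0,0.06,0,0,0],[0,0,0.05,0,0,0],[0,0,0.035,0,0,0],[0,0,0.02,0,0,0],[0,0,0.015,0,0,0],[0,0,0.01,0,0,0],[0,0,0.003,0,0,0],[0,0,0,0,0,0],[0,0,0,0,0,0],[0,0,0,0,0,0]]'
python3 - <<'E'
from h import *
go([.502,.1548,.0315],[.8,-.6,0])
E
```

```text
clock: 26.7
position: [0.5026, 0.1566, 0.0351]
ee_rot: [2.81, 1.405, 0.002]
force: [-0.3, -0.6, -0.9]
width: 0.735
gripper_force: 12.0
26.7 [0.5026 0.1566 0.0351] units [-0.0046  0.0014  0.0091] turn [ 0.0003 -0.0004  0.0001]
```

```bash
python3 -m creep '[[-0.003,0.001,0.009,0,0,0],[0,0,0,0,0,0],[0,0,0,0,0,0]]'
python3 -m creep '[[0,0,0,0,0,0],[0,0,0,0,0,0],[0,0,0,0,0,0],[0,0,0,0,0,0],[0,0,0,0,0,0]]' -1
python3 -m creep '[[0,0,-0.02,0,0,0],[0,0,-0.05,0,0,0],[0,0,-0.08,0,0,0],[0,0,-0.09,0,0,0],[0,0,-0.1,0,0,0],[0,0,-0.1,0,0,0],[0,0,-0.1,0,0,0],[-0.05,0,0,0,0,0],[-0.08,0.03,0,0,0,0],[-0.08,0.03,0,0,0,0],[-0.08,0.03,0,0,0,0],[0,0,0,0,0,0],[0,0,0,0,0,0]]'
python3 - <<'E'
from h import *
s=cam("side");c=cam("top")
w=np.zeros((560,800,3),np.uint8); w[:560,:400]=cv2.resize(s[0][150:290,220:320],(400,560),interpolation=3); w[:400,400:]=cv2.resize(c[0][130:230,220:320],(400,400),interpolation=3);save("end",w)
o=np.array([220,150])
for n,x,y,h in(("widest",.502,.1555,.047),("wide",.4994,.2865,.063),("narrow",.377,.2423,.079),("narrowest",.4382,.3955,.095)): print(n,((proj(s,[x,y,h])-o)*4).round())
E
```

```text
clock: 26.95
position: [0.5019, 0.1552, 0.031]
ee_rot: [2.81, 1.405, 0.0]
force: [0.8, -0.1, -0.1]
width: 0.727
gripper_force: 12.0
clock: 27.37
position: [0.5017, 0.1552, 0.0309]
ee_rot: [2.81, 1.405, -0.0]
force: [0.7, -0.0, 0.4]
width: 0.986
gripper_force: 0.0
clock: 28.45
position: [0.4605, 0.039, 0.2475]
ee_rot: [2.811, 1.4, -0.0]
force: [0.1, 0.1, -0.4]
width: 1.003
gripper_force: 0.0
widest [202. 192.]
wide [102. 284.]
narrow [311. 274.]
narrowest [ 90. 378.]
```

View pics/end.png

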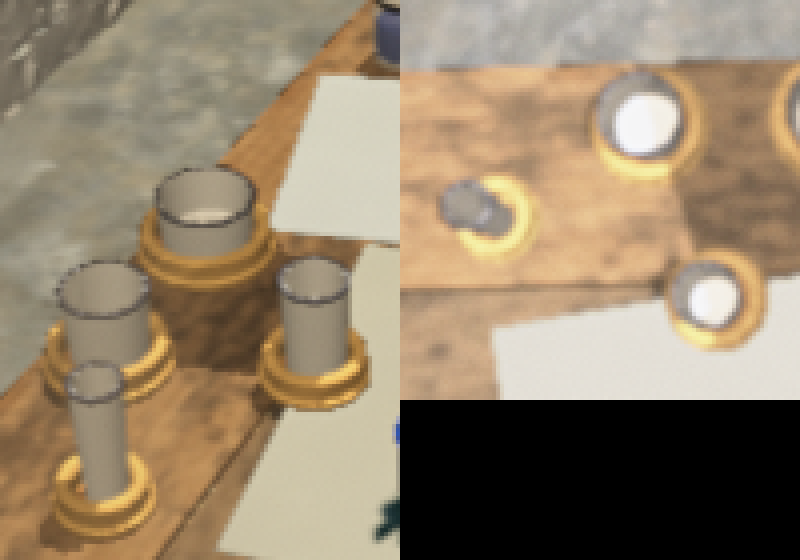

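All four cups sit in their bores. Before handing in, I check the narrowest one for lean (top-view rim at about (235.5,181), foot at about (244,184)).

```bash
python3 - <<'E'
from h import *
c=cam("top");s=cam("side")
for z in(.095,.007): print(z,((proj(c,[.4386,.3945,z])-[220,130]+.5)*4+[400,0]).round(),((proj(s,[.4386,.3945,z])-[220,150]+.5)*4).round())
E
```

```text
0.095 [468. 204.] [ 92. 379.]
0.007 [500. 220.] [106. 493.]
```

```bash
python3 -c "
from cell import arm
print(arm.sign_off())"
```

```text
the job is handed in; nothing more can be done
None
```

All four cups are unstacked and stand upright in their matching holders, the ink jars and blue look-alikes were left alone, and the job was handed in at about 29 s.

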